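Third hand: hold a heat sink on the sprung jig

TASK

Turn the clutch dial on the screwdriver control unit to 4 (the mark with four dots) and leave it there. Then take the tall finned heat sink, stand it on the bed of the pressing jig with its flat face flush and centred on the sprung plate, and push the plate back with a steady 10 N or so, so that the jig's pointer bar stands between its two white lines, never driving the plate to its end stop. Finish while still holding it pressed like that for the technician to fasten, and leave the other things where they lie.

Things in the scene. Friction and masses are not known exactly. Their poses are not given: they have to be found in the camera images.
- unit: Screwdriver control unit, a fixed grey box 130 x 130 mm, 60 mm high; origin at the centre of its underside, z up. A round black dial stands on the middle of its top. Around it on the box's +x half are five white marks: mark n has n dots in a row and lies at 1.0 - 0.5(n-1) rad from the box's +x axis, counterclockwise from above.
- dial_top (a point): Centre of the top of the dial (its turning axis, vertical). The dial is a plain cylinder 40 mm in diameter; it stands 28 mm clear of the box's top, so its top lies 89 mm above the table. A white line on its top and side is its pointer.
- dial (a joint): Dial angle in rad, growing clockwise from above; 0 = pointer at mark 1 (one dot), 0.5 = mark 2, 1.0 = mark 3, 1.5 = mark 4, 2.0 = mark 5; end stops at -0.1 and 2.1. A sprung detent holds it at each mark (about 0.2 N m to turn past a click); let go near a mark, it is drawn to within 0.1 rad of it and stays.
- jig: Pressing jig, fixed: a dark bed plate 120 mm wide (y), its top 10 mm above the table. Origin on the table, under the middle of the sprung plate's front face at rest; +x is the way the plate is pushed back. The bed runs from x = -85 mm (free room before the plate) to +150 mm; springs and a block 26 mm high stand behind the plate.
- jig_lines (a point): On the bed behind the block, midway between two white lines across it, 10 mm apart (at x = 107.5 and 117.5 mm of the jig): the band for the pointer bar.
- plate_face (a point): On the sprung plate, moving with it: the middle of the lower edge of its front face, at the height of the bed's top; x is the push direction, out of the back of the plate. The plate is aluminium, upright, 50 mm wide (y), 6 mm thick, its top 46 mm above the bed.
- plate (a joint): How far the sprung plate is pushed back from rest, m, 0 to 0.025 (end stop). Spring rate 800 N/m, no preload: 10 N is 0.0125. Its pointer bar, a steel cross bar 84 mm wide on two rods, lies 100 mm behind the front face: it passes the first white line at 0.0075 (6 N), the second at 0.0175 (14 N).
- sink: The tall heat sink, loose, bare aluminium, about 0.2 kg: 40 mm (x) by 50 mm (y) and 45 mm high, standing on the table. Origin at the centre of its underside. Its solid flat face looks to its own +x; seven upright fins look to -x. The two outer sides (y = +25 and -25 mm) are flat and good to grip from above.
- sink_face (a point): The middle of the lower edge of the heat sink's flat face (20 mm along +x from its origin).
- pinfin: Bystander: low square pin-fin heat sink 42 x 42 mm, 18 mm high, loose; origin at the centre of its underside.
- transformer: Bystander: small transformer, dark core 42 mm long with copper coil, 38 mm high, loose; origin at the centre of its underside.
- board: Bystander: green circuit board 90 x 70 mm with parts up to 16 mm high, loose; origin at the centre of its underside.
- bottle: Bystander: small blue bottle, 48 mm in diameter, 95 mm high, loose; origin at the centre of its underside.
- driver: Bystander: screwdriver 170 mm long lying on the table, loose; origin under its middle.
- spool: Bystander: metal wire spool, 52 mm in diameter, 36 mm high, loose; origin at the centre of its underside.
- cup: Bystander: wooden cup, 66 mm in diameter, 85 mm high, loose; origin at the centre of its underside.
Not all that is in view belongs to the job. Leave any pink look-alike of the sink alone.

How it is judged:
By the outcome, as a careful person would: the job done as asked, in the order asked, and still so for the second after the job is handed in, while the arm keeps its last pose, push and grip.
It also fails if it takes over 51 s, if anything falls off the work surface, if the arm or the gripper's body presses on something with over 40 N, if the wrist force passes 120 N, or if a joint passes its speed limit or range.

ROBOT

A 7-joint arm with a two-finger parallel gripper is mounted at the origin on the work surface. World frame = base frame: x ahead of the robot, y to its left, z up, the work surface at z = 0. Lengths are in m, angles in degrees, forces in N, time in s.
With the tool pointing down it reaches from about 0.4 to 0.9 m from the base axis. Payload 5.5 kg.
Tool frame: the origin (TCP) lies midway between the tips of the shut fingers; the grasp point (between the pads) lies 19 mm behind it (r.grip_point_offset is the distance from the TCP to the grasp point, in m); z points along the fingers, y is the line along which they close (so a half turn about z gives the same grasp; the last joint's range is limited). The gripper opens to 85 mm and grips with 20 to 120 N. Pads are 22 mm wide; open, the fingers measure 114 mm over their backs; the gripper's body (76 mm by 85 mm) begins 54 mm behind the grasp point. The pads swing forward as they close: fully open they stand 13 mm farther back than shut.
Start: joints at [91.398, 28.699, -24.465, 88.831, 12.651, 65.22, -12.049], TCP at [0.154, -0.632, 0.231] pointing down, gripper open.
Joint ranges: [-164.97, 164.97], [-17.58, 116.51], [-87.97, 89.64], [11.32, 138.91], [-80.73, 260.73], [10.89, 115.49], [-147.41, 147.41]. Speed limits (degrees/s): [147.25, 147.25, 180, 180, 180, 180, 180].

INTERFACE

Orientations are given as a 3x3 rotation matrix whose columns are the frame's x, y, z axes.
In Python, from station import monitor, snapshot, camera_params, ticket, look_for, r gives the robot as it stands.
- The arm moves only by the shell command python3 -m jog 'ROWS' [FORCE]. ROWS is JSON, a list of rows, each an object with "slide": the shift along the tool's x, y, z as a fraction of full scale, a list of three; "spin": the turn about the tool's z as a fraction of full scale; "claw": the closure, from 0 (fully open) to 1 (shut). In form: [{"slide": [tx, ty, tz], "spin": spin, "claw": claw}, ...]. A call has exactly 10 rows; each row is the pose to reach, as a shift and turn from the pose commanded when the call began, along the tool's axes at that moment; what a row does not reach only later rows make up. Full scale, the value 1, is 0.4 m for a shift and pi/4 rad for a turn. A row lasts 1/8 s, in which the tool goes at most 62.5 mm and 10.7 degrees, less where a joint would pass 70% of its speed; a pose out of reach is approached as far as the arm can. A call with a number of a shift or a turn outside -1 to 1 is refused whole. A call with a gripper value outside its range is refused whole. The fingers move at their own pace and stop on an object; FORCE is the grip in N (left out, the last holds). Time passes only in rows, so rows that repeat a pose let the fingers close, or fill a call up. It gives the time, the measured TCP pose, the force, the opening and the grip force at its end, in the units of the state.
- monitor.observe(): the state, without advancing time (a new reading comes with each control period).
- snapshot(name): name is "scene" or "top"; returns the picture (420x560x3 uint8, red, green, blue); there is no depth.
- camera_params(name): a dict with "intrinsics" (3x3 intrinsics, pixels), "k1" (the pictures are not rectified: a ray, as slopes to the right and down, at radius r is drawn at 1 + k1 r^2 times it, then the intrinsics apply), "T" (4x4, takes a point from camera to world coordinates). Camera axes: x right, y down, z forward; pixel columns grow to the right and rows downward; lengths in m; the calibration is good to about 2 mm. A picture is of the moment at which its call begins. camera_params takes no time and is no camera call.
- ticket.sign_off(): hands the job in; it is judged then, once.
Trained networks look in the newest picture that a camera, given by its name, has taken for a name from the list of things; names that differ only in an ending like _2 or _b are one class to them, and where a whole thing is asked for, a point or a joint stands for the part that bears it (a point fixed in the world has none). Each returns a list of dicts, best first, with "confidence" (0 to 1); they miss things now and then, are a little off and sometimes report something else, mostly with a low value. They report only what shows in the picture. A call takes as long as a camera call. They do not tell look-alikes from the thing itself.
- look_for(name, camera): "position" ([x, y, z] in m, in world coordinates, good to about 4 mm: the middle of the surface that is visible of it).
The state is a dict: "t": time; "joint_pos": joint angles; "qvel": joint speeds; "tau": joint torques, N m; "eef_pos": TCP position; "ee_rot": TCP orientation; "wrist_force": force on the tool from outside, world axes, zero at the start; "torque": the same for the moment, N m; "finger_gap": opening from 0.0 (shut) to 1.0 (fully open); "grip_force": force on a finger pad.
Only numpy, scipy, OpenCV 4.12 (cv2) and the standard library are available. Lean on these libraries where they do the work, as an engineer would, in place of code of your own. Each camera call takes 0.05 s, during which the arm holds its last target. There are 200 camera calls.

## Working session

There is one attempt and no reset: what is moved stays moved. The work goes in short steps, Python scripts to look and compute and a shell command to move; the robot and the scene stay as the last step left them, time stands still between calls to the robot, and variables do not carry over. Pictures are saved under pics/ and viewed, at most 10 in all, crops included, and the job is handed in when it is done.

```bash
mkdir -p pics; ls
cat > h.py <<'E'
import numpy as np,cv2
from station import monitor,snapshot,camera_params,ticket,look_for,r
def ray(cam,uv):
    p=camera_params(cam);K=np.array(p['intrinsics']);T=np.array(p['T'])
    d=np.array([(uv[0]-K[0,2])/K[0,0],(uv[1]-K[1,2])/K[1,1]]);s=d.copy()
    for _ in range(30): s=d/(1+p['k1']*(s@s))
    return T[:3,3],T[:3,:3]@np.array([s[0],s[1],1])
def at(cam,uv,z):
    o,d=ray(cam,uv);return (o+d*(z-o[2])/d[2])
def pix(cam,P):
    p=camera_params(cam);K=np.array(p['intrinsics']);T=np.array(p['T'])
    c=T[:3,:3].T@(np.array(P)-T[:3,3]);s=c[:2]/c[2];s=s*(1+p['k1']*(s@s))
    return K[:2,:2]@s+K[:2,2]
E
python3 - <<'E'
from h import *
for c in('scene','top'):
    im=snapshot(c);cv2.imwrite(f'pics/{c}0.png',im[:,:,::-1])
    print(c,np.round(camera_params(c)['T'],3).tolist(), camera_params(c)['k1'],np.array(camera_params(c)['intrinsics'])[0,0])
    for n in('unit','dial_top','jig','plate_face','jig_lines','sink','sink_face'):
        print(n,[(np.round(q['position'],3).tolist(),round(q['confidence'],2)) for q in look_for(n,c)][:3])
s=monitor.observe();print({k:np.round(v,3).tolist() for k,v in s.items()})
E
```

```text
pics
scene [[0.608, 0.643, -0.466, 1.06], [0.794, -0.485, 0.366, -0.363], [0.01, -0.592, -0.806, 0.913], [0.0, 0.0, 0.0, 1.0]] -0.0030017084919225236 405.1276097243889
unit [([0.495, 0.308, 0.06], 0.59)]
dial_top [([0.488, 0.323, 0.091], 0.58)]
jig [([0.611, -0.214, 0.013], 0.59)]
plate_face [([0.573, -0.216, 0.028], 0.75), ([0.491, -0.059, 0.038], 0.39)]
jig_lines [([0.611, -0.214, 0.01], 0.94)]
sink [([0.494, -0.057, 0.035], 0.75), ([0.399, -0.059, 0.036], 0.66)]
sink_face [([0.49, -0.063, 0.036], 0.8), ([0.4, -0.059, 0.044], 0.7), ([0.573, -0.057, 0.041], 0.59)]
top [[0.014, -0.995, 0.101, 0.465], [-1.0, -0.014, 0.001, 0.013], [0.001, -0.101, -0.995, 1.278], [0.0, 0.0, 0.0, 1.0]] -0.10592492526757337 433.26253898299274
unit [([0.478, 0.322, 0.058], 0.76)]
dial_top [([0.481, 0.326, 0.083], 0.52)]
jig [([0.595, -0.21, 0.012], 0.57)]
plate_face [([0.602, -0.213, 0.024], 0.49), ([0.6, -0.209, 0.008], 0.4)]
jig_lines [([0.599, -0.208, 0.01], 0.65)]
sink [([0.48, -0.055, 0.045], 0.52), ([0.384, -0.051, 0.042], 0.5), ([0.561, -0.057, 0.044], 0.47)]
sink_face [([0.385, -0.052, 0.046], 0.72), ([0.562, -0.054, 0.045], 0.7), ([0.479, -0.057, 0.047], 0.57)]
{'t': 0.8, 'joint_pos': [91.4, 28.693, -24.466, 88.829, 12.651, 65.217, -12.049], 'qvel': [0.019, 0.053, -0.026, 0.031, -0.032, -0.002, 0.031], 'tau': [-0.0, -56.93, -5.809, -28.133, 0.013, 0.002, 0.0], 'eef_pos': [0.154, -0.632, 0.231], 'ee_rot': [[0.972, 0.237, 0.0], [0.237, -0.972, -0.0], [0.0, 0.0, -1.0]], 'wrist_force': [-0.243, 0.393, 0.338], 'torque': [0.001, -0.011, -0.014], 'grip_force': 0.0, 'finger_gap': 1.002}
```

View pics/scene0.png

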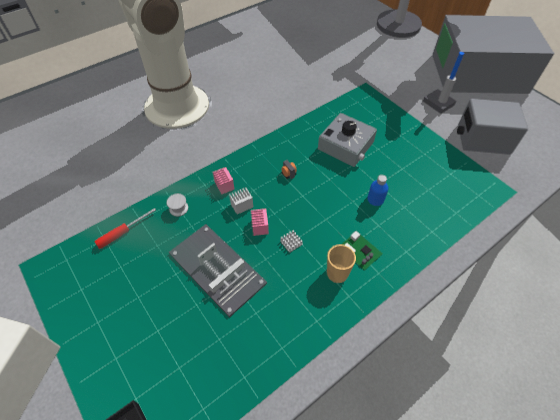

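View pics/top0.png

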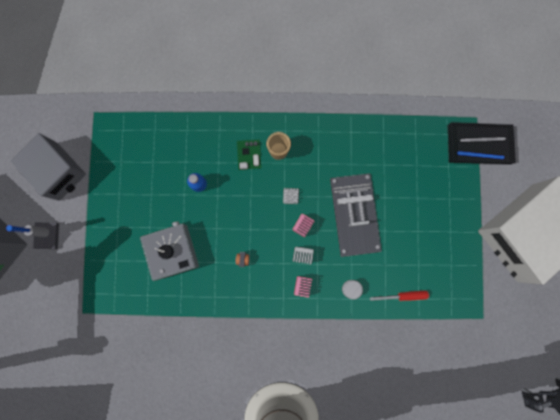

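The silver sink is at top (304,256), between pink look-alikes at (303,225) and (303,287). The unit is at (168,250), and the jig is at (356,215) with its lines toward image up (+x). I'll zoom in on each.

Run:
```python
import cv2,numpy as np
t=cv2.imread('pics/top0.png');s=cv2.imread('pics/scene0.png')
def c(im,x,y,w,h): return cv2.resize(im[y:y+h,x:x+w],(400,300),interpolation=cv2.INTER_CUBIC)
# 80x60 crops x5 ; 
m=np.vstack([np.hstack([c(t,128,220,80,60),c(s,308,108,80,60)]),np.hstack([c(t,264,228,80,60),c(s,210,170,80,60)])])
cv2.imwrite('pics/m1.png',m)
cv2.imwrite('pics/m2.png',np.hstack([cv2.resize(t[165:265,320:395],(450,600),interpolation=cv2.INTER_CUBIC),cv2.resize(s[220:320,165:223+42],(350,600)[:2] if 0 else (350,350),interpolation=cv2.INTER_CUBIC).copy() if 0 else cv2.resize(s[220:320,165:223],(348,600),interpolation=cv2.INTER_CUBIC)]))
```

```text
(no output)
```

View pics/m1.png

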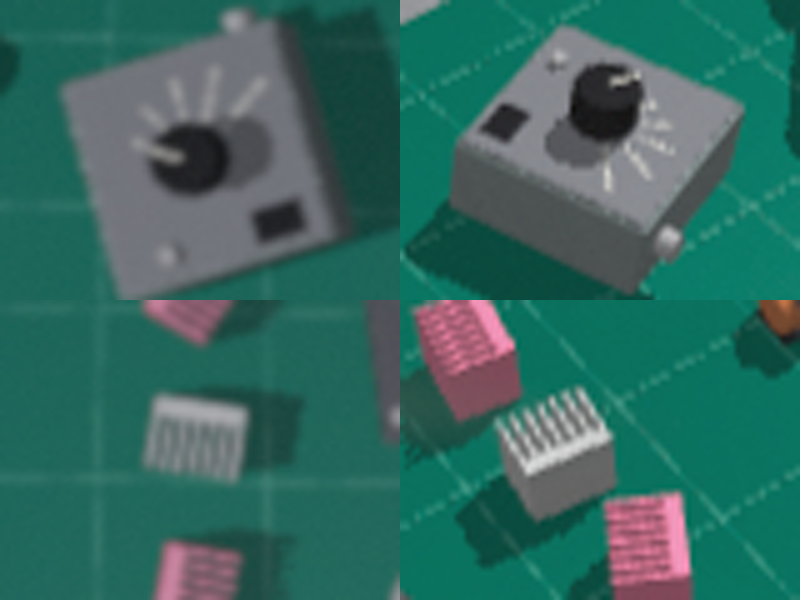

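View pics/m2.png

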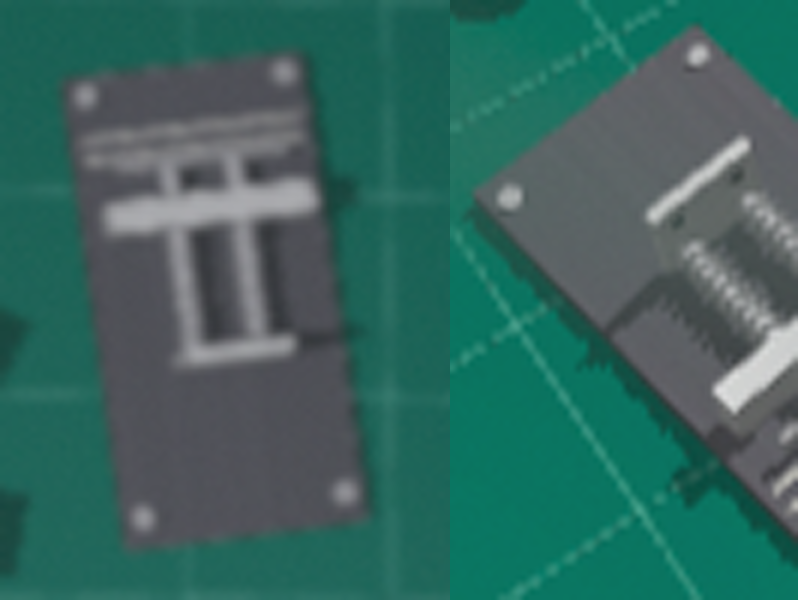

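Dial pointer is at mark 1 and the unit's yaw is about 17°. The sink's flat face looks roughly +x (yaw about -5°), and the jig's push direction is about +7°. Next I fit the poses from these corners in both views.

```bash
cat > fit.py <<'E'
from h import *
from scipy.optimize import least_squares
A=lambda x,y:((x+.5)/5-.5+128,(y+.5)/5-.5+220); B=lambda x,y:((x-400+.5)/5-.5+308,(y+.5)/5-.5+108)
C=lambda x,y:((x+.5)/5-.5+264,(y-300+.5)/5-.5+228); D=lambda x,y:((x-400+.5)/5-.5+210,(y-300+.5)/5-.5+170)
E=lambda x,y:((x+.5)/6-.5+320,(y+.5)/6-.5+165); F=lambda x,y:((x-450+.5)/6-.5+165,(y+.5)/6-.5+220)
def fit(name,obs,x0):
    def f(p):
        c,s=np.cos(p[2]),np.sin(p[2]);o=[]
        for cam,uv,(x,y,z) in obs: o.append(pix(cam,(p[0]+c*x-s*y,p[1]+s*x+c*y,z))-np.array(uv))
        return np.concatenate(o)
    for sel in('top','scene',None):
        ob=[o for o in obs if sel in(None,o[0])]; full=obs; obs=ob
        q=least_squares(f,x0,loss='soft_l1').x; e=f(q).reshape(-1,2); obs=full
        print(name,sel,np.round(q[:2],4),round(np.degrees(q[2]),2),'rms px',round(np.sqrt((e**2).mean()),2))
    print(np.round(e,1).tolist())
u=.065
fit('unit',[('top',A(62,88),(u,u,.06)),('top',A(278,22),(u,-u,.06)),('top',A(330,240),(-u,-u,.06)),('top',A(118,298),(-u,u,.06)),
 ('scene',B(745,103),(u,u,.06)),('scene',B(638,235),(u,-u,.06)),('scene',B(460,145),(-u,-u,.06)),('scene',B(568,28),(-u,u,.06)),
 ('top',A(189,158),(0,0,.089)),('scene',B(608,80),(0,0,.089))],[.48,.32,.3])
a,b=.02,.025
fit('sink',[('top',C(155,396),(a,b,.045)),('top',C(248,405),(a,-b,.045)),('top',C(240,482),(-a,-b,.045)),('top',C(146,468),(-a,b,.045)),
 ('scene',D(612,440),(a,b,.045)),('scene',D(528,472),(a,-b,.045)),('scene',D(496,422),(-a,-b,.045)),('scene',D(582,388),(-a,b,.045))],[.48,-.05,-.1])
fit('jig',[('top',E(65,80),(.15,.06,.01)),('top',E(305,50),(.15,-.06,.01)),('top',E(370,520),(-.085,-.06,.01)),('top',E(125,550),(-.085,.06,.01)),
 ('scene',F(475,192),(-.085,-.06,.01)),('scene',F(693,27),(-.085,.06,.01)),('scene',(231,314),(.15,-.06,.01)),('scene',(265,281),(.15,.06,.01)),
 ('scene',F(648,210),(0,-.025,.056)),('scene',F(742,138),(0,.025,.056))],[.58,-.21,.12])
print('dial',at('top',A(189,158),.089),at('scene',B(608,80),.089))
E
python3 fit.py; python3 -c "
from station import r;print([a for a in dir(r) if a[0]!='_'])"
```

```text
unit top [0.4791 0.3267] 16.75 rms px 0.82
unit scene [0.48  0.327] 17.21 rms px 1.06
unit None [0.4794 0.3269] 16.83 rms px 0.97
[[-0.3, -1.4], [0.1, -0.7], [1.5, 0.1], [-0.2, 1.0], [0.8, 0.6], [0.6, -0.0], [-1.9, -1.2], [-0.8, -1.7], [-0.9, 0.3], [-0.1, 1.3]]
sink top [ 0.4758 -0.0572] -6.07 rms px 0.56
sink scene [ 0.4747 -0.0553] -9.49 rms px 0.24
sink None [ 0.4753 -0.0561] -7.93 rms px 0.56
[[0.4, 0.2], [-0.8, 1.0], [-1.3, -0.4], [0.1, -0.2], [0.1, -0.1], [-0.1, 0.9], [-0.1, 0.3], [-0.5, 0.0]]
jig top [ 0.566  -0.2181] 7.46 rms px 0.23
jig scene [ 0.5643 -0.2148] 8.64 rms px 0.94
jig None [ 0.565 -0.216] 8.1 rms px 0.94
[[-1.1, 0.2], [-1.5, 0.3], [-0.6, 0.2], [-0.0, 0.6], [-0.8, 0.3], [0.3, -0.5], [-1.8, 1.9], [2.1, 0.4], [-0.5, 0.9], [0.1, -0.1]]
dial [0.48014119 0.32437942 0.089     ] [0.47552414 0.33084929 0.089     ]
['PlanningError', 'grip_point_offset']
```

```bash
python3 -m jog '[{"slide":[0.98,-0.61,0],"spin":-1,"claw":0},{"slide":[0.98,-0.61,0],"spin":-1,"claw":0},{"slide":[0.98,-0.61,0],"spin":-1,"claw":0},{"slide":[0.98,-0.61,0],"spin":-1,"claw":0},{"slide":[0.98,-0.61,0],"spin":-1,"claw":0},{"slide":[0.98,-0.61,0],"spin":-1,"claw":0},{"slide":[0.98,-0.61,0],"spin":-1,"claw":0},{"slide":[0.98,-0.61,0],"spin":-1,"claw":0},{"slide":[0.98,-0.61,0],"spin":-1,"claw":0},{"slide":[0.98,-0.61,0],"spin":-1,"claw":0}]'
cat >> h.py <<'E'
def go(x,y,z,yaw=None):
    s=monitor.observe();R=np.array(s['ee_rot']);p=np.array(s['eef_pos'])
    d=(R.T@(np.array([x,y,z])-p))/.4; cur=np.degrees(np.arctan2(R[1,0],R[0,0]))
    print('t',round(s['t'],2),'q',np.round(s['joint_pos'],0).tolist(),'pos',np.round(p,4),'yaw',round(cur,2),'F',np.round(s['wrist_force'],1),'gap',round(s['finger_gap'],3),'grip',round(s['grip_force'],1))
    print('slide',np.round(d,4).tolist(), 'spin',None if yaw is None else round(-(yaw-cur)/45,4))
E
python3 -c "
from h import *
go(.479,.326,.231)"
```

```text
t: 2.05
eef_pos: [0.4759, -0.303, 0.2311]
ee_rot: [[0.521, 0.854, -0.001], [0.854, -0.521, -0.001], [-0.001, -0.001, -1.0]]
wrist_force: [0.3, 0.0, -0.3]
finger_gap: 1.003
grip_force: 0.0
t 2.05 q [63.0, 23.0, -42.0, 101.0, 18.0, 63.0, -17.0] pos [ 0.4759 -0.303   0.2311] yaw 58.6 F [ 0.3  0.  -0.3] gap 1.003 grip 0.0
slide [1.3463, -0.8128, -0.0007] spin None
```

```bash
python3 -m jog '[{"slide":[0.99,-0.6,0],"spin":-0.8,"claw":0},{"slide":[0.99,-0.6,0],"spin":-0.8,"claw":0},{"slide":[0.99,-0.6,0],"spin":-0.8,"claw":0},{"slide":[0.99,-0.6,0],"spin":-0.8,"claw":0},{"slide":[0.99,-0.6,0],"spin":-0.8,"claw":0},{"slide":[0.99,-0.6,0],"spin":-0.8,"claw":0},{"slide":[0.99,-0.6,0],"spin":-0.8,"claw":0},{"slide":[0.99,-0.6,0],"spin":-0.8,"claw":0},{"slide":[0.99,-0.6,0],"spin":-0.8,"claw":0},{"slide":[0.99,-0.6,0],"spin":-0.8,"claw":0}]'
python3 -c "
from h import *
go(.479,.326,.12)"
```

```text
t: 3.3
eef_pos: [0.4782, 0.1587, 0.2309]
ee_rot: [[-0.078, 0.997, -0.001], [0.997, 0.078, -0.001], [-0.001, -0.001, -1.0]]
wrist_force: [0.2, -0.1, -0.8]
finger_gap: 1.005
grip_force: 0.0
t 3.3 q [27.0, 21.0, -59.0, 109.0, 20.0, 62.0, -35.0] pos [0.4782 0.1587 0.2309] yaw 94.5 F [ 0.2 -0.1 -0.8] gap 1.005 grip 0.0
slide [0.4171, 0.035, 0.2767] spin None
```

```bash
python3 -m jog '[{"slide":[0.417,0.035,0.1],"spin":0,"claw":0},{"slide":[0.417,0.035,0.2],"spin":0,"claw":0},{"slide":[0.417,0.035,0.25],"spin":0,"claw":0},{"slide":[0.417,0.035,0.25],"spin":0,"claw":0},{"slide":[0.417,0.035,0.3],"spin":0,"claw":0},{"slide":[0.417,0.035,0.36],"spin":0,"claw":0},{"slide":[0.417,0.035,0.42],"spin":0,"claw":0},{"slide":[0.417,0.035,0.42],"spin":0,"claw":0},{"slide":[0.417,0.035,0.42],"spin":0,"claw":0.2},{"slide":[0.417,0.035,0.42],"spin":0,"claw":0.3}]' 60
python3 -c "
from h import *
go(.479,.326,.063)
for c in('top','scene'): cv2.imwrite('pics/d_%s.png'%c,snapshot(c)[:,:,::-1])
t=cv2.imread('pics/d_top.png');s=cv2.imread('pics/d_scene.png')
f=lambda im,x,y:cv2.resize(im[y:y+90,x:x+60],(400,600),interpolation=cv2.INTER_CUBIC)
cv2.imwrite('pics/d1.png',np.hstack([f(t,138,205),f(s,318,85)]))"
```

```text
t: 4.55
eef_pos: [0.4788, 0.3291, 0.0644]
ee_rot: [[-0.081, 0.997, 0.002], [0.997, 0.081, 0.001], [0.001, 0.002, -1.0]]
wrist_force: [1.1, 0.2, 0.1]
finger_gap: 0.703
grip_force: 0.0
t 4.55 q [-3.0, 41.0, -46.0, 105.0, 38.0, 50.0, -63.0] pos [0.4788 0.3291 0.0644] yaw 94.67 F [1.1 0.2 0.1] gap 0.703 grip 0.0
slide [-0.0078, -0.0001, 0.0035] spin None
```

View pics/d1.png

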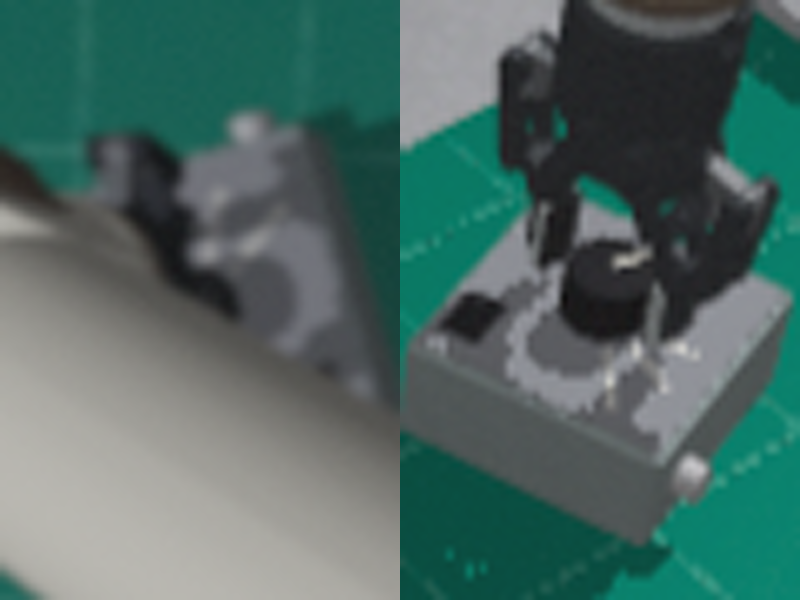

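Fingers straddle the dial (scene crop ~(605,285)), one on each side. Close and turn.

```bash
python3 -m jog '[{"slide":[-0.008,0,0.002],"spin":0,"claw":0.4},{"slide":[-0.008,0,0.002],"spin":0,"claw":0.6},{"slide":[-0.008,0,0.002],"spin":0,"claw":1},{"slide":[-0.008,0,0.002],"spin":0,"claw":1},{"slide":[-0.008,0,0.002],"spin":0,"claw":1},{"slide":[-0.008,0,0.002],"spin":0.12,"claw":1},{"slide":[-0.008,0,0.002],"spin":0.3,"claw":1},{"slide":[-0.008,0,0.002],"spin":0.48,"claw":1},{"slide":[-0.008,0,0.002],"spin":0.66,"claw":1},{"slide":[-0.008,0,0.002],"spin":0.8,"claw":1}]' 70
python3 -c "
from h import *
go(.479,.326,.063)
print(monitor.observe()['torque'])"
```

```text
t: 5.9
eef_pos: [0.4764, 0.3256, 0.063]
ee_rot: [[0.522, 0.853, -0.002], [0.853, -0.522, -0.001], [-0.002, -0.001, -1.0]]
wrist_force: [-7.0, -2.3, 10.0]
finger_gap: 0.448
grip_force: 70.5
t 5.9 q [-8.0, 38.0, -38.0, 106.0, 31.0, 47.0, -94.0] pos [0.4764 0.3256 0.063 ] yaw 58.54 F [-7.  -2.3 10. ] gap 0.448 grip 70.5
slide [0.0041, 0.005, 0.0] spin None
[-0.44619555  1.24295559  0.10660959]
```

```bash
python3 -m jog '[{"slide":[0.002,0.002,0],"spin":0.15,"claw":1},{"slide":[0.002,0.002,0],"spin":0.3,"claw":1},{"slide":[0.002,0.002,0],"spin":0.45,"claw":1},{"slide":[0.002,0.002,0],"spin":0.45,"claw":1},{"slide":[0.002,0.002,0],"spin":0.45,"claw":0.5},{"slide":[0.002,0.002,0],"spin":0.45,"claw":0.3},{"slide":[0.002,0.002,0],"spin":0.45,"claw":0.25},{"slide":[0.002,0.002,0],"spin":0.25,"claw":0.25},{"slide":[0.002,0.002,0],"spin":0.05,"claw":0.25},{"slide":[0.002,0.002,0],"spin":-0.15,"claw":0.25}]' 70
python3 -c "
from h import *
go(.479,.326,.063)
cv2.imwrite('pics/e0.png',snapshot('scene')[:,:,::-1])
s=cv2.imread('pics/e0.png');cv2.imwrite('pics/e1.png',cv2.resize(s[85:175,308:398],(600,600),interpolation=cv2.INTER_CUBIC))"
```

```text
t: 7.15
eef_pos: [0.4801, 0.3254, 0.0624]
ee_rot: [[0.412, 0.911, 0.0], [0.911, -0.412, -0.0], [0.0, 0.0, -1.0]]
wrist_force: [0.2, 0.3, 0.2]
finger_gap: 0.751
grip_force: 0.0
t 7.15 q [-7.0, 39.0, -40.0, 106.0, 33.0, 48.0, -87.0] pos [0.4801 0.3254 0.0624] yaw 65.68 F [0.2 0.3 0.2] gap 0.751 grip 0.0
slide [0.0002, -0.003, -0.0014] spin None
```

View pics/e1.png

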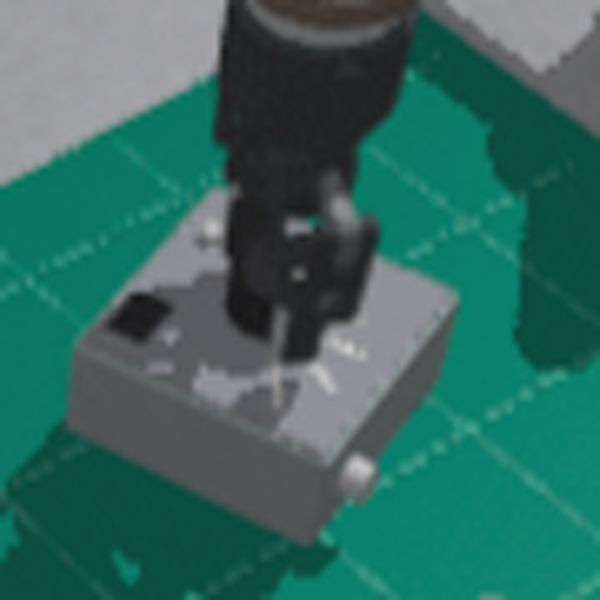

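The white upright feature at (280,325) is probably a pad edge, and the dial itself is hidden. By tool yaw I turned it 56°, so it should sit in the mark 3 detent. I regrip, turn 29° more and lift to check.

```bash
python3 -m jog '[{"slide":[0,-0.003,0],"spin":0,"claw":0.6},{"slide":[0,-0.003,0],"spin":0,"claw":1},{"slide":[0,-0.003,0],"spin":0,"claw":1},{"slide":[0,-0.003,0],"spin":0,"claw":1},{"slide":[0,-0.003,0],"spin":0.16,"claw":1},{"slide":[0,-0.003,0],"spin":0.32,"claw":1},{"slide":[0,-0.003,0],"spin":0.48,"claw":1},{"slide":[0,-0.003,0],"spin":0.65,"claw":1},{"slide":[0,-0.003,0],"spin":0.65,"claw":1},{"slide":[0,-0.003,0],"spin":0.65,"claw":1}]' 70
python3 -m jog '[{"slide":[0,0,0],"spin":0,"claw":0.5},{"slide":[0,0,0],"spin":0,"claw":0.2},{"slide":[0,0,0],"spin":0,"claw":0.1},{"slide":[0,0,0],"spin":0,"claw":0},{"slide":[0,0,-0.1],"spin":0,"claw":0},{"slide":[0,0,-0.25],"spin":0,"claw":0},{"slide":[0.05,0,-0.38],"spin":0,"claw":0},{"slide":[-0.1,0.12,-0.38],"spin":0,"claw":0},{"slide":[-0.22,0.3,-0.38],"spin":0,"claw":0},{"slide":[-0.4,0.4,-0.38],"spin":0,"claw":0}]'
python3 -c "
from h import *
go(.4753,-.0561,.2,-7.5)
for c in('top','scene'): cv2.imwrite('pics/f_%s.png'%c,snapshot(c)[:,:,::-1])
t=cv2.imread('pics/f_top.png');s=cv2.imread('pics/f_scene.png')
f=lambda im,x,y:cv2.resize(im[y:y+90,x:x+60],(400,600),interpolation=cv2.INTER_CUBIC)
cv2.imwrite('pics/f1.png',np.hstack([f(t,138,205),f(s,318,85)]))"
```

```text
t: 8.45
eef_pos: [0.4761, 0.3278, 0.063]
ee_rot: [[0.808, 0.59, -0.002], [0.59, -0.808, 0.001], [-0.001, -0.002, -1.0]]
wrist_force: [-5.2, 0.6, 5.3]
finger_gap: 0.448
grip_force: 70.2
t: 9.7
eef_pos: [0.4607, 0.1531, 0.2148]
ee_rot: [[0.808, 0.589, 0.002], [0.589, -0.808, 0.0], [0.001, 0.001, -1.0]]
wrist_force: [1.0, -0.4, -0.3]
finger_gap: 1.001
grip_force: 0.0
t 9.7 q [13.0, 15.0, -40.0, 113.0, 11.0, 56.0, -86.0] pos [0.4607 0.1531 0.2148] yaw 36.08 F [ 1.  -0.4 -0.3] gap 1.001 grip 0.0
slide [-0.2785, 0.4441, 0.0369] spin 0.9685
```

View pics/f1.png

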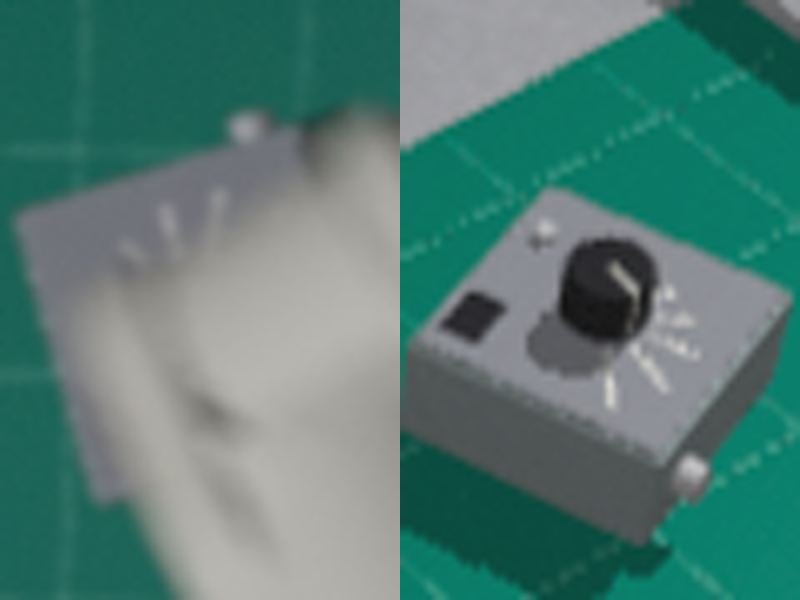

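```bash
python3 -c "
from h import *
g=lambda x,y:((x-400+.5)/6.667-.5+318,(y+.5)/6.667-.5+85)
a=at('scene',g(612,266),.089);b=at('scene',g(637,300),.089);print(a,b,np.degrees(np.arctan2(*(b-a)[1::-1])))
for n in range(1,6):
    t=np.radians(16.9)+1-.5*(n-1);p=pix('scene',(.479+.033*np.cos(t),.326+.033*np.sin(t),.061));print(n,np.round((p-[318,85]+.5)*6.667+[400,0]))
"
python3 -m jog '[{"slide":[-0.12,0.14,0],"spin":0.2,"claw":0},{"slide":[-0.2,0.3,0],"spin":0.4,"claw":0},{"slide":[-0.28,0.444,0.03],"spin":0.6,"claw":0},{"slide":[-0.28,0.444,0.1],"spin":0.8,"claw":0},{"slide":[-0.28,0.444,0.2],"spin":0.97,"claw":0},{"slide":[-0.28,0.444,0.25],"spin":0.97,"claw":0},{"slide":[-0.28,0.444,0.3],"spin":0.97,"claw":0},{"slide":[-0.28,0.444,0.3],"spin":0.97,"claw":0},{"slide":[-0.28,0.444,0.3],"spin":0.97,"claw":0},{"slide":[-0.28,0.444,0.3],"spin":0.97,"claw":0}]'
python3 -c "
from h import *
go(.4753,-.0561,.013,-7.5)
cv2.imwrite('pics/g0.png',snapshot('scene')[:,:,::-1])
s=cv2.imread('pics/g0.png');cv2.imwrite('pics/g1.png',cv2.resize(s[150:240,190:310],(800,600),interpolation=cv2.INTER_CUBIC))"
```

```text
[0.47855418 0.32873719 0.089     ] [0.50080566 0.3229266  0.089     ] -14.634991642267341
1 [666. 298.]
2 [674. 323.]
3 [664. 347.]
4 [639. 364.]
5 [603. 369.]
t: 11.05
eef_pos: [0.4752, -0.054, 0.0955]
ee_rot: [[0.992, -0.13, 0.002], [-0.13, -0.992, -0.0], [0.002, 0.0, -1.0]]
wrist_force: [0.6, 0.5, 1.0]
finger_gap: 0.999
grip_force: 0.0
t 11.05 q [23.0, 23.0, -24.0, 119.0, 14.0, 41.0, -107.0] pos [ 0.4752 -0.054   0.0955] yaw -7.47 F [0.6 0.5 1. ] gap 0.999 grip 0.0
slide [0.0005, 0.0052, 0.2063] spin 0.0007
```

View pics/g1.png

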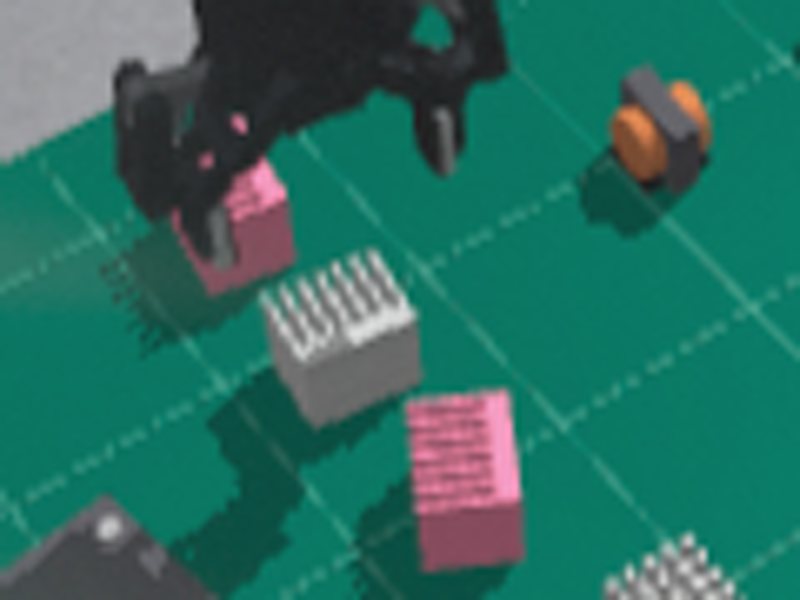

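Pointer measures -14.6° against -11.7° for mark 4, so the dial is set. The silver sink at (340,340) in the crop lies clear between the finger tips, so I descend and grip.

```bash
python3 -m jog '[{"slide":[0,0.005,0.03],"spin":0,"claw":0},{"slide":[0,0.005,0.09],"spin":0,"claw":0},{"slide":[0,0.005,0.15],"spin":0,"claw":0},{"slide":[0,0.005,0.2],"spin":0,"claw":0},{"slide":[0,0.005,0.205],"spin":0,"claw":0.2},{"slide":[0,0.005,0.205],"spin":0,"claw":0.3},{"slide":[0,0.005,0.205],"spin":0,"claw":0.4},{"slide":[0,0.005,0.205],"spin":0,"claw":1},{"slide":[0,0.005,0.205],"spin":0,"claw":1},{"slide":[0,0.005,0.205],"spin":0,"claw":1}]' 60
python3 -c "
from h import *
go(.4753,-.0561,.08,-7.5)"
```

```text
t: 12.35
eef_pos: [0.4749, -0.0558, 0.0135]
ee_rot: [[0.992, -0.13, 0.002], [-0.13, -0.992, -0.0], [0.002, -0.0, -1.0]]
wrist_force: [-0.9, 1.0, 6.2]
finger_gap: 0.575
grip_force: 63.3
t 12.35 q [20.0, 31.0, -19.0, 121.0, 19.0, 31.0, -111.0] pos [ 0.4749 -0.0558  0.0135] yaw -7.46 F [-0.9  1.   6.2] gap 0.575 grip 63.3
slide [0.0015, 0.0007, -0.1662] spin 0.0009
```

```bash
python3 -m jog '[{"slide":[0,0,-0.05],"spin":0,"claw":1},{"slide":[0,0,-0.12],"spin":0,"claw":1},{"slide":[0,0,-0.175],"spin":0,"claw":1},{"slide":[0.04,0.1,-0.175],"spin":-0.08,"claw":1},{"slide":[0.08,0.2,-0.175],"spin":-0.16,"claw":1},{"slide":[0.13,0.3,-0.175],"spin":-0.24,"claw":1},{"slide":[0.168,0.399,-0.175],"spin":-0.34,"claw":1},{"slide":[0.168,0.399,-0.15],"spin":-0.34,"claw":1},{"slide":[0.168,0.399,-0.11],"spin":-0.34,"claw":1},{"slide":[0.168,0.399,-0.07],"spin":-0.34,"claw":1}]'
python3 -c "
from h import *
go(.5209,-.2231,.0245,7.8)
for c in('top','scene'): cv2.imwrite('pics/k_%s.png'%c,snapshot(c)[:,:,::-1])
t=cv2.imread('pics/k_top.png');s=cv2.imread('pics/k_scene.png')
cv2.imwrite('pics/k1.png',np.hstack([cv2.resize(t[165:265,320:395],(300,400),interpolation=cv2.INTER_CUBIC),cv2.resize(s[215:315,165:275],(500,455),interpolation=cv2.INTER_CUBIC)[:400]]))"
```

```text
t: 13.6
eef_pos: [0.5192, -0.2213, 0.0392]
ee_rot: [[0.99, 0.138, -0.001], [0.138, -0.99, 0.001], [-0.001, -0.001, -1.0]]
wrist_force: [-0.7, -0.2, -2.8]
finger_gap: 0.575
grip_force: 63.0
t 13.6 q [38.0, 35.0, -22.0, 109.0, 20.0, 40.0, -78.0] pos [ 0.5192 -0.2213  0.0392] yaw 7.92 F [-0.7 -0.2 -2.8] gap 0.575 grip 63.0
slide [0.0035, 0.005, 0.0368] spin 0.0027
```

View pics/k1.png

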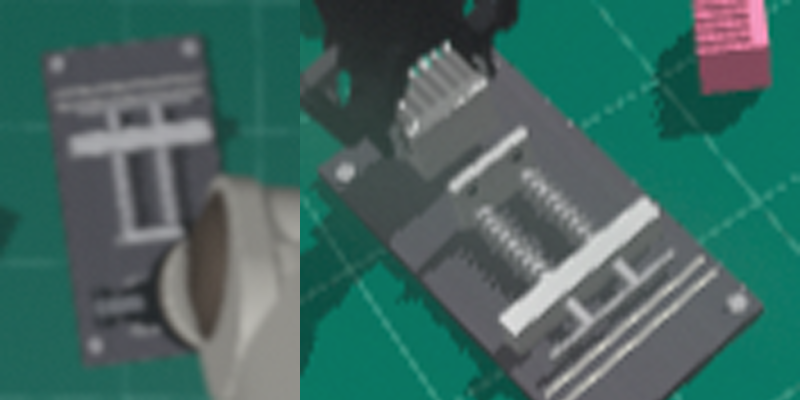

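The sink hangs level before the plate (crop: sink top at (445,95), plate strip (450,185)-(525,128)). The thin pointer bar at (612,305) lies short of the lines at (630,320). I measure the plate strip and the sink's front edge more finely in the same views to check centring.

```bash
cat > m.py <<'E'
from h import *
def strip(img,cam,P,z,ly,lx=.003,win=14):
    # bright strip near the projected P: mask -> minAreaRect
    im=cv2.imread(img);g=cv2.cvtColor(im,cv2.COLOR_BGR2GRAY);u,v=np.round(pix(cam,P)).astype(int)
    sub=cv2.resize(g[v-win:v+win,u-win:u+win],None,fx=8,fy=8,interpolation=cv2.INTER_CUBIC)
    th=(int(sub.max())+int(np.median(sub)))/2;m=(sub>th).astype('uint8')
    n,l,st,c=cv2.connectedComponentsWithStats(m);k=1+np.argmax(st[1:,4])
    ys,xs=np.where(l==k);rc=cv2.minAreaRect(np.c_[xs,ys].astype(np.float32));b=cv2.boxPoints(rc)
    b=(b+.5)/8-.5+[u-win,v-win]; W=np.array([at(cam,q,z) for q in b]); d=W-W[0]
    ce=W.mean(0);e=[W[1]-W[0],W[2]-W[1]];L=max(e,key=np.linalg.norm);s=min(e,key=np.linalg.norm)
    yaw=np.degrees(np.arctan2(L[1],L[0]))-90;yaw=(yaw+90)%180-90
    print(img,'centre',np.round(ce,4),'len',round(np.linalg.norm(L),4),'wid',round(np.linalg.norm(s),4),'yaw',round(yaw,2))
if __name__=='__main__':
    for f in('scene0','k_scene'): strip(f'pics/{f}.png','scene',(.568,-.216,.056),.056,.05)
    for f in('top0','k_top'): strip(f'pics/{f}.png','top',(.568,-.216,.056),.056,.05,win=9)
    q=lambda x,y:((x-300+.5)/4.545-.5+165,(y+.5)/4.545-.5+215)
    a,b=at('scene',q(410,137),.0707),at('scene',q(488,83),.0707);m=(a+b)/2;print('sinkfront',m,np.linalg.norm(a-b),np.degrees(np.arctan2(*(b-a)[1::-1]))-90)
    s=monitor.observe();R=np.array(s['ee_rot']);print('rel tool',R.T@(m-np.array(s['eef_pos'])))
E
python3 m.py
```

```text
pics/scene0.png centre [ 0.5671 -0.2155  0.056 ] len 0.0504 wid 0.0069 yaw 8.01
pics/k_scene.png centre [ 0.5672 -0.2155  0.056 ] len 0.0502 wid 0.0067 yaw 7.85
pics/top0.png centre [ 0.5788 -0.2136  0.056 ] len 0.0513 wid 0.0332 yaw 0.81
pics/k_top.png centre [ 0.5805 -0.2093  0.056 ] len 0.0412 wid 0.0337 yaw 6.5
sinkfront [ 0.5380604  -0.21908514  0.0707    ] 0.049775089635065925 4.675349843012441
rel tool [ 0.0201159   0.00097847 -0.03280718]
```

```bash
python3 -m jog '[{"slide":[0,0.001,0.01],"spin":0,"claw":1},{"slide":[0,0.001,0.02],"spin":0,"claw":1},{"slide":[0,0.001,0.028],"spin":0,"claw":1},{"slide":[0,0.001,0.033],"spin":0,"claw":1},{"slide":[0,0.001,0.036],"spin":0,"claw":1},{"slide":[0,0.001,0.038],"spin":0,"claw":1},{"slide":[0,0.001,0.04],"spin":0,"claw":1},{"slide":[0,0.001,0.041],"spin":0,"claw":1},{"slide":[0,0.001,0.041],"spin":0,"claw":1},{"slide":[0,0.001,0.041],"spin":0,"claw":1}]'
python3 -c "
from h import *
go(.5641-.0198,-.2159-.0027,.0235,7.9)"
```

```text
t: 14.95
eef_pos: [0.52, -0.2234, 0.0242]
ee_rot: [[0.991, 0.136, 0.0], [0.136, -0.991, -0.0], [0.0, 0.0, -1.0]]
wrist_force: [0.7, -0.1, -3.1]
finger_gap: 0.577
grip_force: 63.0
t 14.95 q [37.0, 36.0, -22.0, 109.0, 21.0, 39.0, -79.0] pos [ 0.52   -0.2234  0.0242] yaw 7.83 F [ 0.7 -0.1 -3.1] gap 0.577 grip 63.0
slide [0.0617, -0.0036, 0.0017] spin -0.0015
```

```bash
python3 -m jog '[{"slide":[0,-0.004,0.002],"spin":0,"claw":1},{"slide":[0,-0.004,0.004],"spin":0,"claw":1},{"slide":[0,-0.004,0.004],"spin":0,"claw":1},{"slide":[0.01,-0.004,0.004],"spin":0,"claw":1},{"slide":[0.02,-0.004,0.004],"spin":0,"claw":1},{"slide":[0.03,-0.004,0.004],"spin":0,"claw":1},{"slide":[0.04,-0.004,0.004],"spin":0,"claw":1},{"slide":[0.05,-0.004,0.004],"spin":0,"claw":1},{"slide":[0.05,-0.004,0.004],"spin":0,"claw":1},{"slide":[0.05,-0.004,0.004],"spin":0,"claw":1}]'
python3 - <<'E'
from m import *
go(.5641-.0198,-.2159-.0027,.0235,7.9)
cv2.imwrite('pics/n_scene.png',snapshot('scene')[:,:,::-1]);strip('pics/n_scene.png','scene',(.568,-.216,.056),.056,.05)
s=cv2.imread('pics/n_scene.png');cv2.imwrite('pics/n1.png',cv2.resize(s[215:315,175:275],(600,600),interpolation=cv2.INTER_CUBIC))
E
```

```text
t: 16.2
eef_pos: [0.5373, -0.2207, 0.0237]
ee_rot: [[0.991, 0.135, -0.003], [0.135, -0.991, -0.002], [-0.003, 0.002, -1.0]]
wrist_force: [-4.7, -1.1, 8.1]
finger_gap: 0.576
grip_force: 64.1
t 16.2 q [36.0, 38.0, -21.0, 106.0, 21.0, 40.0, -80.0] pos [ 0.5373 -0.2207  0.0237] yaw 7.73 F [-4.7 -1.1  8.1] gap 0.576 grip 64.1
slide [0.018, -0.0028, 0.0004] spin -0.0037
pics/n_scene.png centre [ 0.5671 -0.2155  0.056 ] len 0.0502 wid 0.0067 yaw 7.7
```

```bash
python3 -m jog '[{"slide":[0,0,-0.008],"spin":0,"claw":1},{"slide":[0,-0.003,-0.008],"spin":-0.004,"claw":1},{"slide":[0,-0.003,-0.008],"spin":-0.004,"claw":1},{"slide":[0,-0.003,-0.005],"spin":-0.004,"claw":1},{"slide":[0,-0.003,-0.003],"spin":-0.004,"claw":1},{"slide":[0,-0.003,-0.002],"spin":-0.004,"claw":1},{"slide":[0.004,-0.003,-0.002],"spin":-0.004,"claw":1},{"slide":[0.008,-0.003,-0.002],"spin":-0.004,"claw":1},{"slide":[0.011,-0.003,-0.002],"spin":-0.004,"claw":1},{"slide":[0.011,-0.003,-0.002],"spin":-0.004,"claw":1}]'
python3 - <<'E'
from m import *
go(.5641-.0198,-.2159-.0027,.0235,7.9)
cv2.imwrite('pics/p_scene.png',snapshot('scene')[:,:,::-1]);strip('pics/p_scene.png','scene',(.568,-.216,.056),.056,.05)
s=cv2.imread('pics/p_scene.png');cv2.imwrite('pics/p1.png',cv2.resize(s[220:270,180:240],(720,600),interpolation=cv2.INTER_CUBIC))
E
```

```text
t: 17.5
eef_pos: [0.5396, -0.2176, 0.0237]
ee_rot: [[0.99, 0.139, -0.008], [0.139, -0.99, -0.0], [-0.008, -0.001, -1.0]]
wrist_force: [-13.0, 1.6, 16.1]
finger_gap: 0.576
grip_force: 65.3
t 17.5 q [36.0, 38.0, -22.0, 106.0, 21.0, 41.0, -80.0] pos [ 0.5396 -0.2176  0.0237] yaw 7.97 F [-13.    1.6  16.1] gap 0.576 grip 65.3
slide [0.0113, 0.0041, 0.0004] spin 0.0015
pics/p_scene.png centre [ 0.5672 -0.2155  0.056 ] len 0.0502 wid 0.0066 yaw 7.7
```

View pics/p1.png

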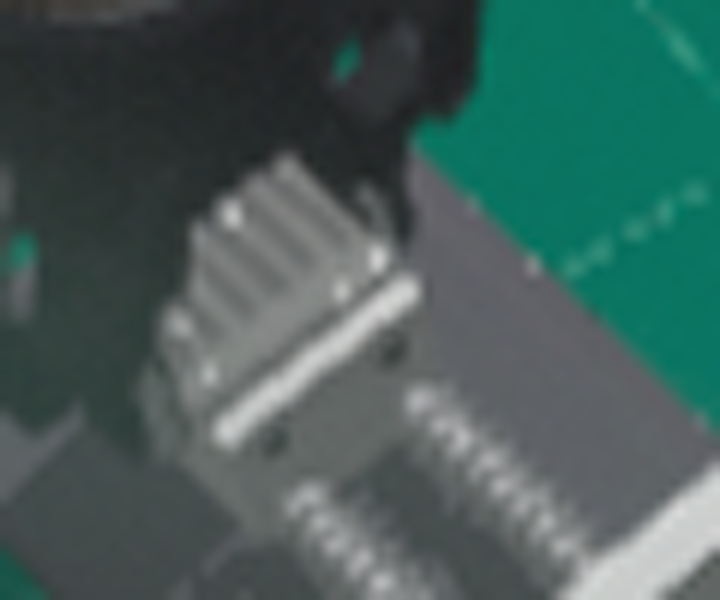

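The sink's front edge (205,395)-(385,262) is just short of the plate strip (215,430)-(415,285) and about 2 mm towards +y. It was dragging on the bed, so I lift it free, recentre it and read the free pose.

```bash
python3 -m jog '[{"slide":[-0.005,0,-0.006],"spin":0,"claw":1},{"slide":[-0.01,0,-0.01],"spin":0,"claw":1},{"slide":[-0.01,0.004,-0.01],"spin":0,"claw":1},{"slide":[-0.01,0.004,-0.01],"spin":0,"claw":1},{"slide":[-0.01,0.004,-0.01],"spin":0,"claw":1},{"slide":[-0.01,0.004,-0.01],"spin":0,"claw":1},{"slide":[-0.01,0.004,-0.01],"spin":0,"claw":1},{"slide":[-0.01,0.004,-0.01],"spin":0,"claw":1},{"slide":[-0.01,0.004,-0.01],"spin":0,"claw":1},{"slide":[-0.01,0.004,-0.01],"spin":0,"claw":1}]'
python3 - <<'E'
from m import *
go(.5641-.0198,-.2159-.0027,.0235,7.9)
cv2.imwrite('pics/q_scene.png',snapshot('scene')[:,:,::-1])
E
```

```text
t: 18.8
eef_pos: [0.5401, -0.2194, 0.0273]
ee_rot: [[0.99, 0.139, 0.0], [0.139, -0.99, -0.0], [0.0, 0.0, -1.0]]
wrist_force: [-0.2, 0.2, -3.2]
finger_gap: 0.573
grip_force: 63.2
t 18.8 q [36.0, 37.0, -22.0, 106.0, 20.0, 40.0, -79.0] pos [ 0.5401 -0.2194  0.0273] yaw 8.01 F [-0.2  0.2 -3.2] gap 0.573 grip 63.2
slide [0.0108, -0.0004, 0.0096] spin 0.0025
```

```bash
python3 -m jog '[{"slide":[0,0,0.003],"spin":0.002,"claw":1},{"slide":[0,0,0.006],"spin":0.002,"claw":1},{"slide":[0.003,0,0.007],"spin":0.002,"claw":1},{"slide":[0.006,0,0.007],"spin":0.002,"claw":1},{"slide":[0.009,0,0.007],"spin":0.002,"claw":1},{"slide":[0.012,0,0.007],"spin":0.002,"claw":1},{"slide":[0.016,0,0.007],"spin":0.002,"claw":1},{"slide":[0.02,0,0.007],"spin":0.002,"claw":1},{"slide":[0.02,0,0.007],"spin":0.002,"claw":1},{"slide":[0.02,0,0.007],"spin":0.002,"claw":1}]'
python3 - <<'E'
from m import *
go(.5641-.0198,-.2159-.0027,.0235,7.9)
cv2.imwrite('pics/r_scene.png',snapshot('scene')[:,:,::-1]);strip('pics/r_scene.png','scene',(.569,-.216,.056),.056,.05)
E
```

```text
t: 20.1
eef_pos: [0.5476, -0.2183, 0.0244]
ee_rot: [[0.99, 0.138, -0.001], [0.138, -0.99, -0.0], [-0.001, -0.0, -1.0]]
wrist_force: [-1.6, -0.2, -0.8]
finger_gap: 0.577
grip_force: 63.2
t 20.1 q [36.0, 38.0, -22.0, 105.0, 21.0, 41.0, -80.0] pos [ 0.5476 -0.2183  0.0244] yaw 7.92 F [-1.6 -0.2 -0.8] gap 0.577 grip 63.2
slide [-0.0082, -0.0004, 0.0023] spin 0.0004
pics/r_scene.png centre [ 0.5695 -0.2151  0.056 ] len 0.0507 wid 0.0112 yaw 15.55
```

```bash
python3 -m jog '[{"slide":[0.003,0,0],"spin":0,"claw":1},{"slide":[0.006,0,0],"spin":0,"claw":1},{"slide":[0.009,0,0],"spin":0,"claw":1},{"slide":[0.012,0,0],"spin":0,"claw":1},{"slide":[0.015,0,0],"spin":0,"claw":1},{"slide":[0.018,0,0],"spin":0,"claw":1},{"slide":[0.02,0,0],"spin":0,"claw":1},{"slide":[0.02,0,0],"spin":0,"claw":1},{"slide":[0.02,0,0],"spin":0,"claw":1},{"slide":[0.02,0,0],"spin":0,"claw":1}]'
cat > bar.py <<'E'
from h import *
import sys
# profile of the scene picture along the jig's x, beside the rods, at bar height and on the bed
c,s=np.cos(np.radians(7.9)),np.sin(np.radians(7.9));o=np.array([.5641,-.2159])
g=cv2.cvtColor(cv2.imread(sys.argv[1]),cv2.COLOR_BGR2GRAY).astype(np.float32)
X=np.arange(.085,.125,.001);acc=np.zeros(len(X))
Y=[y for y in np.linspace(-.036,.036,40) if abs(abs(y)-.013)>.006]
for y in Y:
    P=np.array([pix('scene',(o[0]+c*x-s*y,o[1]+s*x+c*y,.010)) for x in X],np.float32)
    acc+=cv2.remap(g,P[:,0].reshape(1,-1),P[:,1].reshape(1,-1),cv2.INTER_CUBIC)[0]
print(' '.join(f'{x*1000:.0f}:{a/len(Y):.0f}' for x,a in zip(X,acc)))
E
python3 - <<'E'
from h import *
go(.5641-.0198,-.2159-.0027,.0235,7.9)
cv2.imwrite('pics/s_scene.png',snapshot('scene')[:,:,::-1])
E
for f in scene0 r_scene s_scene; do python3 bar.py pics/$f.png; done
```

```text
t: 21.4
eef_pos: [0.5542, -0.2174, 0.0243]
ee_rot: [[0.99, 0.138, -0.003], [0.138, -0.99, -0.0], [-0.003, -0.0, -1.0]]
wrist_force: [-6.6, -0.3, 2.5]
finger_gap: 0.577
grip_force: 63.6
t 21.4 q [35.0, 39.0, -22.0, 104.0, 21.0, 41.0, -80.0] pos [ 0.5542 -0.2174  0.0243] yaw 7.91 F [-6.6 -0.3  2.5] gap 0.577 grip 63.6
slide [-0.025, -0.0005, 0.002] spin 0.0002
85:92 86:95 87:96 88:97 89:102 90:116 91:134 92:151 93:157 94:147 95:124 96:101 97:88 98:83 99:79 100:75 101:74 102:78 103:88 104:106 105:130 106:155 107:171 108:168 109:145 110:114 111:97 112:93 113:97 114:106 115:127 116:153 117:171 118:169 119:147 120:119 121:100 122:95 123:97 124:98
85:93 86:96 87:98 88:97 89:96 90:96 91:98 92:109 93:127 94:147 95:159 96:155 97:136 98:112 99:93 100:84 101:79 102:75 103:77 104:92 105:121 106:151 107:171 108:170 109:147 110:116 111:98 112:94 113:97 114:108 115:129 116:155 117:173 118:171 119:149 120:121 121:102 122:96 123:98 124:99Traceback (most recent call last):
  File "bar.py", line 9, in <module>
    P=np.array([pix('scene',(o[0]+c*x-s*y,o[1]+s*x+c*y,.010)) for x in X],np.float32)
                ~~~^^^^^^^^^^^^^^^^^^^^^^^^^^^^^^^^^^^^^^^^^^
  File "h.py", line 11, in pix
    p=camera_params(cam);K=np.array(p['intrinsics']);T=np.array(p['T'])
ValueError: time passes only in moves, steps and waits
```

```bash
python3 -m jog '[{"slide":[0.002,0,0],"spin":0,"claw":1},{"slide":[0.004,0,-0.0005],"spin":0,"claw":1},{"slide":[0.006,0,-0.001],"spin":0,"claw":1},{"slide":[0.008,0,-0.001],"spin":0,"claw":1},{"slide":[0.01,0,-0.001],"spin":0,"claw":1},{"slide":[0.011,0,-0.001],"spin":0,"claw":1},{"slide":[0.011,0,-0.001],"spin":0,"claw":1},{"slide":[0.011,0,-0.001],"spin":0,"claw":1},{"slide":[0.011,0,-0.001],"spin":0,"claw":1},{"slide":[0.011,0,-0.001],"spin":0,"claw":1}]'
sed -i 's/^def ray/import functools\ncamera_params=functools.lru_cache(None)(camera_params)\ndef ray/' h.py
python3 - <<'E'
from h import *
go(.5641-.0198,-.2159-.0027,.0235,7.9)
cv2.imwrite('pics/t_scene.png',snapshot('scene')[:,:,::-1])
E
for f in s_scene t_scene; do python3 bar.py pics/$f.png; done
```

```text
t: 22.7
eef_pos: [0.5572, -0.217, 0.0242]
ee_rot: [[0.991, 0.137, -0.006], [0.137, -0.991, -0.0], [-0.006, -0.001, -1.0]]
wrist_force: [-9.9, -0.7, 2.9]
finger_gap: 0.578
grip_force: 63.6
t 22.7 q [35.0, 39.0, -22.0, 104.0, 21.0, 42.0, -80.0] pos [ 0.5572 -0.217   0.0242] yaw 7.89 F [-9.9 -0.7  2.9] gap 0.578 grip 63.6
slide [-0.0325, -0.0005, 0.002] spin -0.0002
85:93 86:96 87:98 88:98 89:97 90:97 91:96 92:95 93:96 94:96 95:96 96:95 97:96 98:100 99:111 100:130 101:149 102:160 103:155 104:136 105:119 106:116 107:121 108:121 109:109 110:91 111:81 112:84 113:93 114:108 115:130 116:156 117:173 118:171 119:149 120:120 121:101 122:96 123:98 124:100
85:93 86:96 87:98 88:98 89:97 90:97 91:96 92:96 93:96 94:96 95:96 96:96 97:97 98:96 99:95 100:94 101:97 102:109 103:128 104:147 105:158 106:154 107:135 108:109 109:91 110:83 111:79 112:75 113:76 114:91 115:120 116:153 117:173 118:172 119:149 120:121 121:102 122:96 123:98 124:99
```

The bar has shifted 12.3 mm by the picture (9.9 N), and the wrist reads 9.9 N. One hold to confirm it is steady, then I hand in.

```bash
python3 -m jog '[{"slide":[0,0,0],"spin":0,"claw":1},{"slide":[0,0,0],"spin":0,"claw":1},{"slide":[0,0,0],"spin":0,"claw":1},{"slide":[0,0,0],"spin":0,"claw":1},{"slide":[0,0,0],"spin":0,"claw":1},{"slide":[0,0,0],"spin":0,"claw":1},{"slide":[0,0,0],"spin":0,"claw":1},{"slide":[0,0,0],"spin":0,"claw":1},{"slide":[0,0,0],"spin":0,"claw":1},{"slide":[0,0,0],"spin":0,"claw":1}]'
python3 -c "
from h import *
s=monitor.observe();print(s['eef_pos'],s['wrist_force'])
if abs(s['eef_pos'][0]-.5572)<.0015 and -12.5<s['wrist_force'][0]<-8: print(ticket.sign_off())"
```

```text
t: 24.0
eef_pos: [0.5572, -0.217, 0.0242]
ee_rot: [[0.991, 0.137, -0.006], [0.137, -0.991, -0.0], [-0.006, -0.001, -1.0]]
wrist_force: [-9.2, -0.1, 2.9]
finger_gap: 0.573
grip_force: 63.6
[ 0.55718241 -0.21697712  0.02422595] [-9.24570484 -0.11589881  2.92080068]
the job is handed in; nothing more can be done
None
```

The job is handed in at 24 s: the dial is at mark 4, and the silver heat sink stands on the jig bed, centred to within about 1 mm by my measurement. It is held pressed at about 10 N, with the pointer bar pushed back 12.3 mm by the camera, between its two white lines.

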